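# Level the dog's feeding stand

## Robot

A 6-joint arm with a two-finger parallel gripper is mounted at the origin on the work surface. World frame = base frame: x ahead of the robot, y to its left, z up, the work surface at z = 0. Lengths are in m, angles in rad, forces in N, time in s.
With the tool pointing down it reaches from about 0.35 to 0.775 m from the base axis. Payload 5.5 kg.
Tool frame: the origin (TCP) lies on the centre line of the jaws, within the pads' length; the fingertips stand 11 mm ahead of it and the grasp point (between the pads) lies 8 mm behind it; z points along the fingers, y is the direction in which the jaws open and shut (so a half turn about z gives the same grasp; the last joint's range is limited). The gripper opens to 85 mm and grips with 20 to 120 N. Pads are 22 mm wide; open, the fingers measure 114 mm over their backs; the gripper's body (76 mm by 85 mm) begins 54 mm behind the grasp point. The pads swing forward as they close: fully open they stand 13 mm farther back than shut.
Start: joints at [-1.263, 0.313, 0.046, 1.304, 0, 1.431], TCP at [0.249, -0.518, 0.242] pointing down, gripper open.
Joint ranges: [-2.76, 2.76], [-0.86, 1.69], [-1.03, 1.26], [-2.2, 2.34], [-1.47, 1.5], [-3.14, 3.14]. Speed limits (rad/s): [2.57, 2.57, 3.14, 3.14, 3.14, 3.14].

## Interface

Orientations are given as a unit quaternion [w, x, y, z].
In Python, from workcell import env, imaging, order gives the robot as it stands. The module is installed in compiled form; this text tells all that it offers.
- The arm moves only by the tool move_arm, never from a script. Its argument "deltas" is one flat list of numbers, 7 for each row, row after row: the gripper's target within -1 to 1 (shut at 1, half-way at 0, fully open at -1), then the shift along the tool's x, y, z in m, then the turn, a rotation vector about the tool's x, y, z in degrees. In form: [jaw, tx, ty, tz, ax, ay, az, jaw, tx, ty, tz, ax, ay, az, ...]. A call has 1 to 10 rows; each row shifts and turns the commanded pose from where the row before left it, along the tool's axes as they then stand; what a row does not reach is not made up. A row lasts 1/8 s, in which the tool goes at most 62.5 mm and 10.7 degrees, less where a joint would pass 70% of its speed; a pose out of reach is approached as far as the arm can. A call is refused whole if a number of a shift passes 0.0625 or a number of a turn 10.7, either way. A call with a gripper value outside its range is refused whole. The fingers move at their own pace and stop on an object; "squeeze" is the grip in N (left out, the last holds). Time passes only in rows, so rows that do not move let the fingers close. It gives the time, the measured TCP pose, the force and the opening at its end, in the units of the state.
- env.get_state(): the state, without advancing time (a new reading comes with each control period).
- imaging.read_camera(name): name is "scene" or "top" or "wrist"; returns a dict with "img" (384x512x3 uint8, red, green, blue), "z_map" (384x512 float32, m along the optical axis (not along the pixel's ray), 0 where there is no reading), "fx", "fy", "cx", "cy" (pixels), "dist" ([k1, k2, p1, p2, k3] as OpenCV has them; the pictures are not rectified), "rvec" (rotation vector, rad) and "tvec" (3), from world to camera coordinates, as OpenCV has them. Camera axes: x right, y down, z forward; pixel columns grow to the right and rows downward; lengths in m; the calibration is good to about 2 mm. A picture is of the moment at which its call begins.
- order.hand_in(): hands the job in, once; it reports no verdict.
Trained networks look in a picture, given as the dict that the camera call returned (one of the last four; its "shot" number tells which), for a name from the list of things; names that differ only in an ending like _2 or _b are one class to them, and where a whole thing is asked for, a point or a joint stands for the part that bears it (a point fixed in the world has none). Each returns a list of dicts, best first, with "confidence" (0 to 1); they miss things now and then, are a little off and sometimes report something else, mostly with a low value. They report only what shows in the picture. A call takes as long as a camera call.
- imaging.recognise(picture, thing): "centre" ([column, row] in pixels, amid what is visible of it).
- imaging.cut_out(picture, thing): "mask" (384x512 bool, what is visible of it) and "centre" ([column, row] in pixels, amid what is visible of it).
The state is a dict: "clock": time; "joint_pos": joint angles; "qvel": joint speeds; "tau": joint torques, N m; "tcp_pos": TCP position; "orientation": TCP orientation; "wrist_force": force on the tool from outside, world axes, zero at the start; "ft_torque": the same for the moment, N m; "finger_gap": finger opening in m.
Only numpy, scipy, OpenCV 4.12 (cv2) and the standard library are available. Lean on these libraries where they do the work, as an engineer would, in place of code of your own. Each camera call takes 0.05 s, during which the arm holds its last target.

## Task

The dog's wooden feeding stand rocks because one of its two screw feet hangs clear of the bench. Turn that foot's black bar knob clockwise, seen from above, until its rubber pad just touches the bench without being squashed hard, then let go; leave the other screw foot, which already stands on the bench, as it is.

Things in the scene. Friction and masses are not known exactly. Their poses are not given: they have to be found in the camera images.
- grip_a (a point): Black bar knob A, bar 56 long x 14 wide x 28 mm tall, on a steel collar 34 mm across at one end (either) of the stand's far side. Grip from above across the 14 mm. Point: on the vertical turning axis, half-way up the bar, 111 mm above the bench, 38 above the stand top, 26 above the collar; x along the bar, z up. It turns in place without rising or sinking and stays as left (friction 0.05 N m).
- grip_b (a point): The same point and axes on knob B, alike, at the other end. The stand: wooden board 400 x 200 mm, top 73 mm high, two plain legs on the robot's side; knobs 330 mm apart along its long side, 30 mm in from its far edge; loose steel bowl 156 mm across, 48 tall in its middle. A foot just touches when its bar is parallel to the long side, i.e. to the line joining the knobs.
- foot_a (a joint): How far (m) the screw foot under knob A is lowered: black rubber pad 38 mm across on a steel spindle straight below the knob. 0 fully raised; 0.0108 pad meets the bench; 0.0116 just touching, bar parallel to the long side; beyond, the rubber squashes, fully at 0.0148 where the knob stops. Clockwise from above lowers it, 8 mm per rad.
- foot_b (a joint): The same for the screw foot under knob B. One foot (A or B: read the values) starts just touching; the other starts 6.8 to 10 mm clear of the bench, its bar 0.95 to 1.35 rad short of parallel, so one clockwise turn within a single grasp does it.

How it is judged:
By the outcome, as a careful person would: the job done as asked, in the order asked, and still so for the second after the job is handed in, with the robot touching nothing.
It also fails if it takes over 32 s, if anything falls off the work surface, if the arm or the gripper's body presses on something with over 40 N, if the wrist force passes 120 N, or if a joint passes its speed limit or range.

## Working session

There is one attempt and no reset: what is moved stays moved. The work goes in short steps, Python scripts to look and compute and a tool call to move; the robot and the scene stay as the last step left them, time stands still between calls to the robot, and variables do not carry over. Pictures are saved under pics/ and viewed, and the job is handed in when it is done.

Besides the shell and the picture viewer there is one more tool, called as name(argument=value, ...) on one line, values as JSON. move_arm: Moves the arm, as the interface text tells. Its arguments: {"type":"object","properties":{"deltas":{"type":"array"},"squeeze":{"type":"number"}},"required":["deltas"]}

```bash
mkdir -p pics; cat > h.py <<'E'
import numpy as np, cv2
from workcell import env, imaging, order
def cam(n):
    p=imaging.read_camera(n); return p
def save(p,f,s=1.5):
    cv2.imwrite('pics/'+f,cv2.resize(p['img'][:,:,::-1],None,fx=s,fy=s))
def pts(p,uv,z):
    uv=np.asarray(uv,float).reshape(-1,2); z=np.asarray(z,float).ravel()
    K=np.array([[p['fx'],0,p['cx']],[0,p['fy'],p['cy']],[0,0,1]])
    n=cv2.undistortPoints(uv.reshape(-1,1,2),K,np.array(p['dist'])).reshape(-1,2)
    c=np.c_[n*z[:,None],z]; R=cv2.Rodrigues(np.array(p['rvec'],float))[0]
    return (c-np.array(p['tvec']).ravel())@R
def ray(p,uv,h):
    a=pts(p,uv,np.full(len(np.asarray(uv).reshape(-1,2)),.5)); b=pts(p,uv,np.full(len(a),1.))
    t=(h-a[:,2])/(b[:,2]-a[:,2]); return a+(b-a)*t[:,None]
def cloud(p):
    v,u=np.mgrid[:384,:512]; return pts(p,np.c_[u.ravel(),v.ravel()],p['z_map'].ravel()).reshape(384,512,3)
E
python3 - <<'E'
from h import *
print(env.get_state())
for n in ['top','scene']:
    p=cam(n); save(p,n+'1.png')
    c=cloud(p)
    for k in ['grip_a','foot_a']:
        for r in imaging.cut_out(p,k):
            m=r['mask']&(p['z_map']>0)
            q=c[m]; print(n,k,r['confidence'],r['centre'],m.sum(),np.median(q,0).round(4) if len(q) else None, q.max(0).round(3),q.min(0).round(3))
            if k=='grip_a':
                t=q[(q[:,2]>.115)&(q[:,2]<.135)]
                if len(t)>10:
                    (rc,sz,a)=cv2.minAreaRect((t[:,:2]*1000).astype(np.float32)); print('  top',len(t),rc,sz,a,np.median(t[:,2]))
                    x=t[:,:2]-t[:,:2].mean(0);_,S,V=np.linalg.svd(x,full_matrices=False);print('  pca',t[:,:2].mean(0),np.degrees(np.arctan2(V[0,1],V[0,0])))
E
```

```text
{'clock': 0.0, 'joint_pos': array([-1.26260307e+00,  3.14001368e-01,  4.49540354e-02,  1.30364256e+00,
       -9.42706189e-06,  1.43121608e+00]), 'qvel': array([-5.61590902e-04, -5.14038525e-04,  1.58709308e-03, -9.62576290e-05,
       -6.87173326e-04, -2.08645225e-04]), 'tau': array([-1.04946305e-04, -4.80627966e+01,  2.98534119e+01,  1.94042333e-02,
       -1.10353049e-04, -1.85978593e-05]), 'tcp_pos': array([ 0.24879108, -0.51781119,  0.24139814]), 'orientation': array([-9.43024607e-04,  9.75041437e-01,  2.22020943e-01, -8.44223350e-05]), 'wrist_force': array([-1.0720819 ,  0.05649011, -0.67586012]), 'ft_torque': array([-0.06559286,  0.00562454,  0.03232403]), 'finger_gap': 0.08524945550420429}
top grip_a 0.81 [193.1, 235.4] 432 [0.5206 0.1265 0.1243] [0.538 0.178 0.129] [ 0.511  0.099 -0.002]
  top 331 (522.657470703125, 126.742919921875) (14.354060173034668, 54.57774353027344) 7.320140838623047 0.12480405097613839
  pca [0.52203852 0.1265317 ] 96.8368638376044
top grip_a 0.8 [388.8, 187.1] 453 [ 0.5625 -0.1956  0.1237] [ 0.591 -0.186  0.128] [ 0.536 -0.22   0.073]
  top 330 (563
[... 240 characters left out ...]
7  0.127] [ 0.531 -0.232  0.072]
  top 298 (566.0255126953125, -200.8076629638672) (14.865721702575684, 55.88299560546875) 73.5733871459961 0.12412339473362817
  pca [ 0.56855041 -0.1997498 ] -17.108511683248842
scene grip_a 0.69 [296.2, 150.6] 427 [0.5299 0.1245 0.1188] [0.535 0.153 0.128] [0.517 0.098 0.087]
  top 244 (525.8463745117188, 125.72026062011719) (13.552536964416504, 54.963645935058594) 6.643587589263916 0.12396028869619029
  pca [0.52727657 0.12506753] -83.0822843303191
scene foot_a 0.59 [130.0, 221.1] 120 [ 0.5772 -0.1978  0.016 ] [ 0.593 -0.18   0.061] [ 0.569 -0.216  0.007]
scene foot_a 0.52 [294.1, 184.3] 122 [0.5336 0.1264 0.0068] [0.544 0.142 0.016] [ 0.522  0.11  -0.002]
```

View pics/top1.png

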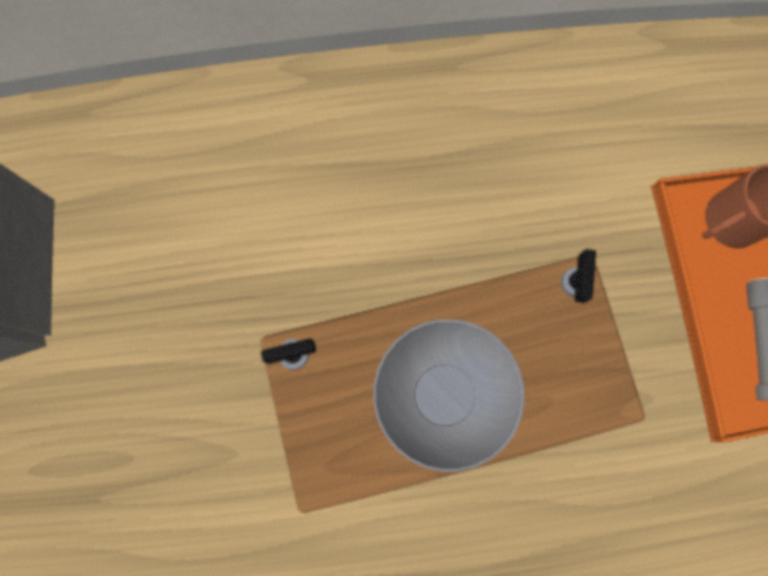

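View pics/scene1.png

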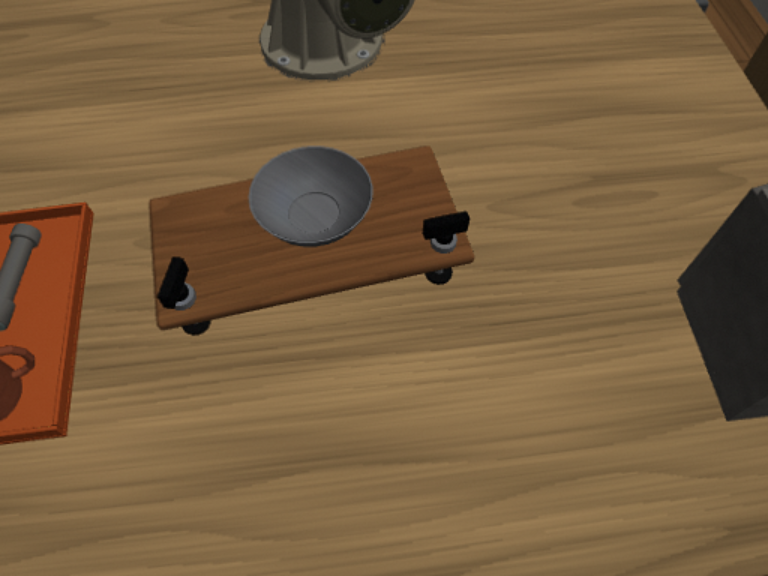

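The top view puts the left bar at about (193,235) and the right bar at about (389,187). The left bar is at 97°, parallel to the knob line. The right bar, at world (0.564, -0.199), is at 165°, about 68° clockwise short of parallel, so this is the one to turn. Knob spacing measures 328 mm, which fits the given 330. I'll move above the right knob first.

move_arm(deltas=[-0.3,0.02,-0.007,0,0,0,0,-0.3,0.045,-0.016,0,0,0,0,-0.3,0.045,-0.016,0,0,0,0,-0.3,0.045,-0.016,0,0,0,0,-0.3,0.045,-0.016,0,0,0,0,-0.3,0.045,-0.016,0,0,0,0,-0.3,0.045,-0.016,0,0,0,0,-0.3,0.045,-0.016,0,0,0,0,-0.3,0.045,-0.016,0,0,0,0,-0.3,0.043,-0.016,0,0,0,0], squeeze=40)

```text
clock: 1.55
tcp_pos: [0.5659, -0.1965, 0.2424]
orientation: [-0.0, 0.975, 0.223, 0.0]
wrist_force: [0.1, -0.4, -0.4]
finger_gap: 0.0555
```

move_arm(deltas=[-0.3,0,0,0,0,0,-10,-0.3,0,0,0,0,0,-10,-0.3,0,0,0,0,0,-10,-0.3,0,0,0,0,0,-10,-0.3,0,0,0,0,0,-10,-0.3,0,0,0,0,0,-10,-0.3,0,0,0,0,0,-10,-0.3,0,0,0,0,0,-10,-0.3,0,0,0,0,0,-10,-0.3,0,0,0,0,0,-10])

```text
clock: 2.8
tcp_pos: [0.5649, -0.1977, 0.2424]
orientation: [-0.0, 0.454, 0.891, 0.0]
wrist_force: [0.2, 0.3, 0.5]
finger_gap: 0.0557
```

move_arm(deltas=[-0.3,0,0,0,0,0,-10,-0.3,0,0,0,0,0,-10,-0.3,0,0,0,0,0,-10,-0.3,0,0,0,0,0,-9.5,-0.3,0,0,0,0,0,0,-0.3,0,0,0,0,0,0])

```text
clock: 3.55
tcp_pos: [0.5649, -0.1984, 0.2424]
orientation: [-0.0, 0.13, 0.991, 0.0]
wrist_force: [-0.2, 0.2, -0.6]
finger_gap: 0.0556
```

```bash
cat > look.py <<'E'
from h import *
import sys
from scipy.spatial.transform import Rotation as Ro
tag=sys.argv[1]
s=env.get_state(); w=s['orientation']; M=Ro.from_quat([w[1],w[2],w[3],w[0]]).as_matrix()
print(s['clock'],s['tcp_pos'],'yaw x',np.degrees(np.arctan2(M[1,0],M[0,0])),'tilt z',M[:,2].round(4),s['joint_pos'].round(3),s['finger_gap'],s['wrist_force'].round(1))
for n in sys.argv[2:]:
    p=cam(n); save(p,n+tag+'.png'); c=cloud(p)
    for r in imaging.cut_out(p,'grip_a'):
        m=r['mask']&(p['z_map']>0); q=c[m]; t=q[(q[:,2]>.118)&(q[:,2]<.132)]
        if len(t)<20: print(n,r['confidence'],r['centre'],'few'); continue
        (rc,sz,a)=cv2.minAreaRect((t[:,:2]*1000).astype(np.float32))
        x=t[:,:2]-t[:,:2].mean(0);V=np.linalg.svd(x,full_matrices=False)[2]
        print(n,r['confidence'],r['centre'],len(t),'rect',np.round(rc,1),np.round(sz,1),round(a,1),'mean',t[:,:2].mean(0).round(4),'ang',round(np.degrees(np.arctan2(V[0,1],V[0,0]))%180,1),'z',np.median(t[:,2]).round(4))
E
python3 look.py 2 wrist top
```

```text
3.55 [ 0.56489158 -0.19844204  0.24235593] yaw x 165.0331008894941 tilt z [-0.  0. -1.] [-0.472  0.36   0.113  1.323  0.    -0.211] 0.0555613453003847 [-0.2  0.2 -0.6]
wrist 0.82 [247.8, 187.2] 1232 rect [ 565.8 -202.4] [13.8 55. ] 74.1 mean [ 0.5643 -0.202 ] ang 164.5 z 0.1259
top 0.95 [193.1, 236.5] 304 rect [522.1 126.1] [13.5 53.2] 8.1 mean [0.5218 0.1258] ang 97.4 z 0.1249
top 0.66 [391.5, 186.1] 316 rect [ 563.3 -198.9] [14.8 54.7] 74.2 mean [ 0.5631 -0.1979] ang 164.4 z 0.1247
```

View wrist.

View pics/wrist2.png

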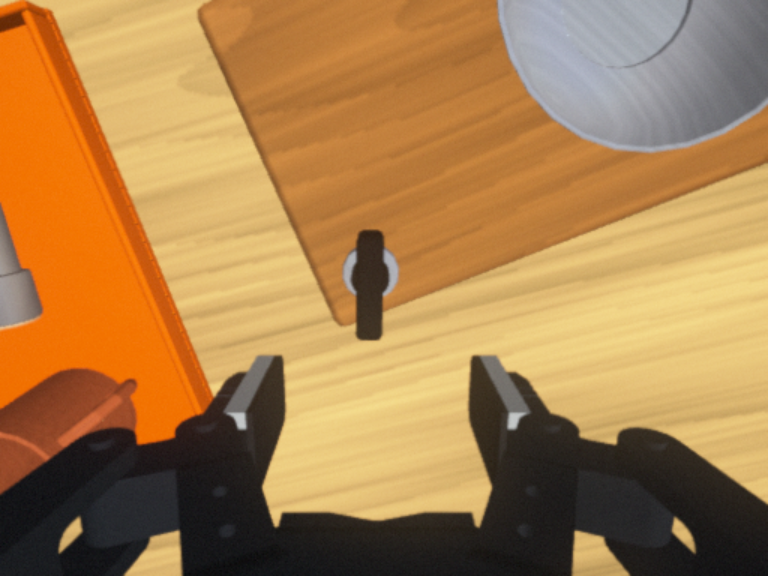

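The wrist view shows the bar at (370,285), upright between the jaws, with the jaw centre near column 377. That is a sideways offset of 2–3 mm. I'll correct it and go down.

move_arm(deltas=[-0.3,0,-0.0025,0.02,0,0,0,-0.3,0,0,0.03,0,0,0,-0.3,0,0,0.03,0,0,0,-0.3,0,0,0.025,0,0,0,-0.3,0,0,0.015,0,0,0,-0.3,0,0,0.01,0,0,0,-0.3,0,0,0.007,0,0,0,-0.3,0,0,0,0,0,0,-0.3,0,0,0,0,0,0])

```text
clock: 4.88
tcp_pos: [0.5647, -0.2017, 0.106]
orientation: [0.001, 0.129, 0.992, -0.0]
wrist_force: [-0.5, -0.1, 0.1]
finger_gap: 0.0555
```

```bash
python3 look.py 3 wrist
```

```text
4.875 [ 0.56468293 -0.20173672  0.10599781] yaw x 165.1538252580481 tilt z [ 1.1e-03 -6.0e-04 -1.0e+00] [-0.477  0.431 -0.125  1.014 -0.    -0.218] 0.05550820848112337 [-0.5 -0.1  0.1]
wrist 0.57 [248.0, 265.0] 4922 rect [ 566.2 -202.5] [14.1 56.4] 74.0 mean [ 0.5633 -0.2017] ang 164.1 z 0.1259
```

View pics/wrist3.png

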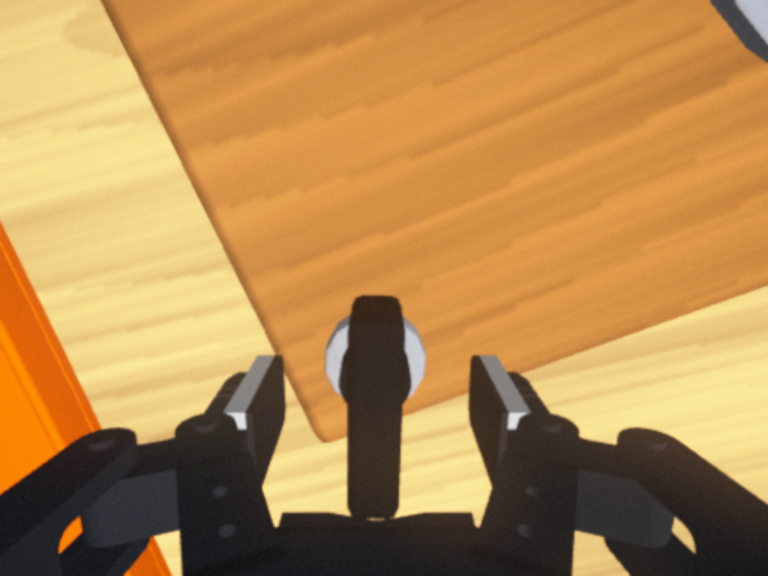

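The bar is centred at column 375 against jaw centre 377, with nothing in the way. I'll close the jaws.

move_arm(deltas=[0.2,0,0,0,0,0,0,0.5,0,0,0,0,0,0,1,0,0,0,0,0,0,1,0,0,0,0,0,0,1,0,0,0,0,0,0], squeeze=40)

```text
clock: 5.6
tcp_pos: [0.5643, -0.2021, 0.1058]
orientation: [0.0, 0.129, 0.992, -0.001]
wrist_force: [-2.9, -3.5, 4.9]
finger_gap: 0.0189
```

```bash
python3 look.py 4 wrist
```

```text
5.6 [ 0.5642703  -0.20210878  0.10576655] yaw x 165.13436196061056 tilt z [ 3.0e-04 -1.3e-03 -1.0e+00] [-4.770e-01  4.310e-01 -1.250e-01  1.014e+00 -1.000e-03 -2.180e-01] 0.01890119387475887 [-2.9 -3.5  4.9]
wrist 0.65 [249.6, 268.0] 4890 rect [ 565.9 -202.4] [14.1 55.9] 74.0 mean [ 0.5633 -0.2016] ang 163.9 z 0.1259
```

move_arm(deltas=[1,0,0,0,0,0,0,1,0,0,0,0,0,0])

```text
clock: 5.95
tcp_pos: [0.5643, -0.2021, 0.1057]
orientation: [0.0, 0.129, 0.992, -0.001]
wrist_force: [-2.9, -4.0, 5.1]
finger_gap: 0.0189
```

The gap stops at 18.9 mm, wider than the 14 mm bar. The fingertips are at z 0.095, so they are probably on the round boss under the bar, which starts at about 0.097. I'll reopen a little, rise 7 mm and grip again.

move_arm(deltas=[0.2,0,0,0,0,0,0,0.2,0,0,0,0,0,0,0.2,0,0,-0.007,0,0,0,0.2,0,0,0,0,0,0,1,0,0,0,0,0,0,1,0,0,0,0,0,0,1,0,0,0,0,0,0,1,0,0,0,0,0,0], squeeze=40)

```text
clock: 6.95
tcp_pos: [0.5643, -0.2021, 0.1126]
orientation: [0.0, 0.129, 0.992, -0.001]
wrist_force: [-1.0, -3.2, 2.7]
finger_gap: 0.0132
```

```bash
python3 look.py 5 wrist
```

```text
6.95 [ 0.56431753 -0.20213559  0.11260647] yaw x 165.1291721115161 tilt z [ 3.0e-04 -1.2e-03 -1.0e+00] [-4.770e-01  4.260e-01 -1.150e-01  1.029e+00 -1.000e-03 -2.180e-01] 0.013173321440782818 [-1.  -3.2  2.7]
wrist 0.95 [250.1, 260.3] 4245 rect [ 566.  -202.3] [13.8 55.7] 75.0 mean [ 0.5632 -0.2015] ang 164.9 z 0.1259
```

View pics/wrist5.png

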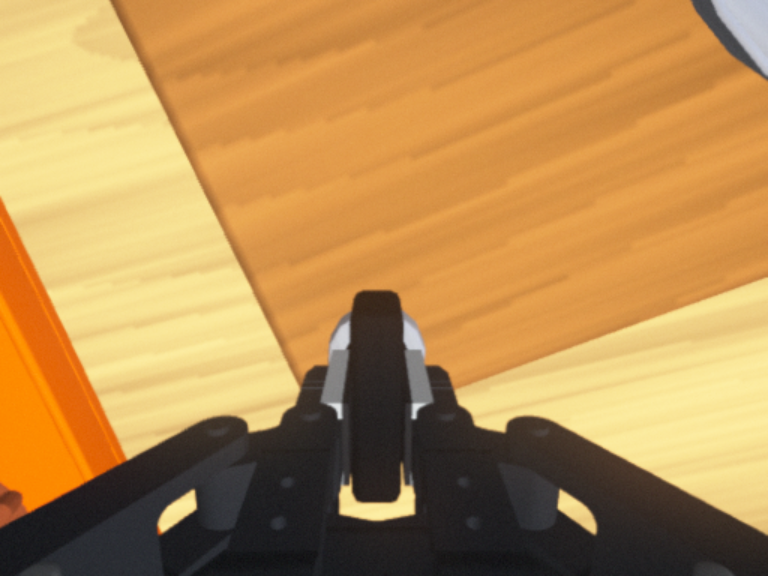

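The gap is now 13.2 mm and the pads lie flat on the bar, with tool yaw 165.1° matching the bar's angle. I'll turn it clockwise by 60° and then check.

move_arm(deltas=[1,0,0,0,0,0,4,1,0,0,0,0,0,6,1,0,0,0,0,0,6,1,0,0,0,0,0,6,1,0,0,0,0,0,6,1,0,0,0,0,0,6,1,0,0,0,0,0,6,1,0,0,0,0,0,6,1,0,0,0,0,0,6,1,0,0,0,0,0,4])

```text
clock: 8.3
tcp_pos: [0.5645, -0.2019, 0.1126]
orientation: [0.001, 0.581, 0.814, -0.0]
wrist_force: [-0.5, -3.9, 3.1]
finger_gap: 0.0131
```

move_arm(deltas=[1,0,0,0,0,0,4,1,0,0,0,0,0,0,1,0,0,0,0,0,0])

```text
clock: 8.68
tcp_pos: [0.5645, -0.2019, 0.1126]
orientation: [0.001, 0.607, 0.794, -0.0]
wrist_force: [-0.6, -4.7, 3.4]
finger_gap: 0.0132
```

```bash
python3 look.py 6 wrist top scene; python3 -c "
from h import *
print(env.get_state()['ft_torque'])"
```

```text
8.675 [ 0.56452343 -0.20194657  0.1125784 ] yaw x 105.20646314451226 tilt z [ 7.e-04 -9.e-04 -1.e+00] [-4.770e-01  4.260e-01 -1.150e-01  1.029e+00 -1.000e-03  8.280e-01] 0.013175756140010101 [-0.6 -4.7  3.4]
wrist 0.66 [249.9, 259.6] 4391 rect [ 566.7 -201.9] [14.5 55.9] 15.2 mean [ 0.5657 -0.1991] ang 105.0 z 0.1259
top 0.95 [193.4, 236.6] 324 rect [522.6 126.7] [14.4 54.7] 6.9 mean [0.5221 0.1267] ang 96.9 z 0.1249
top 0.7 [384.2, 187.7] 186 rect [ 561.7 -190.7] [14.2 37.4] 15.9 mean [ 0.5615 -0.1886] ang 109.6 z 0.1247
scene 0.86 [297.6, 148.7] 219 rect [525.1 125.7] [13.9 54.6] 7.1 mean [0.5267 0.1258] ang 97.7 z 0.1241
scene 0.67 [122.8, 185.7] 87 rect [ 561.1 -181.3] [15.5 17.4] 18.7 mean [ 0.5625 -0.181 ] ang 103.7 z 0.1243
[-1.04483547  0.09258798 -0.02510253]
```

View pics/wrist6.png

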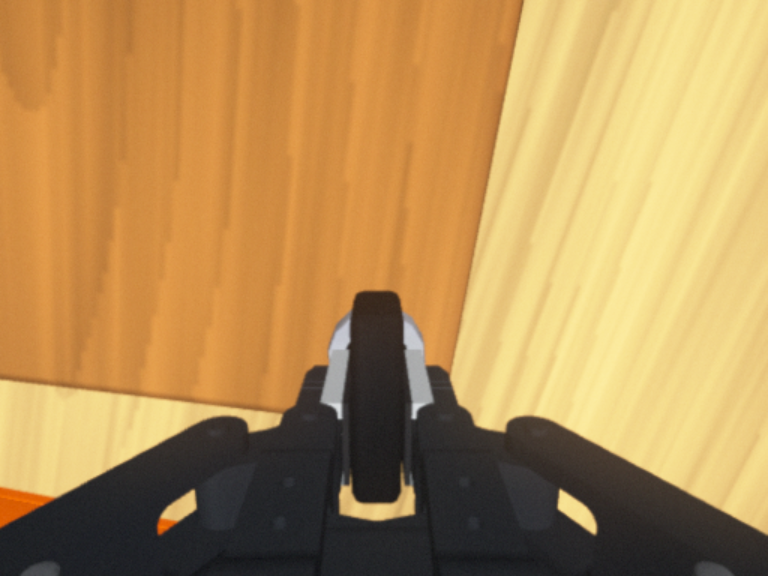

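View pics/scene6.png

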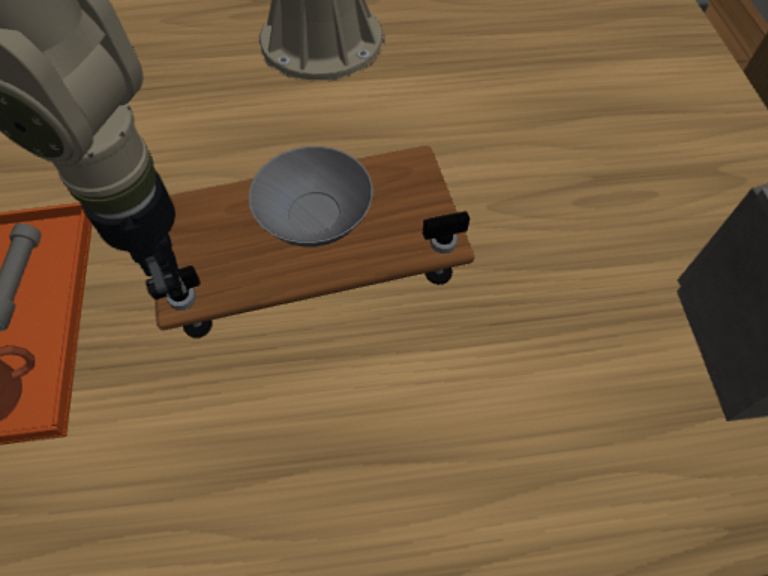

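The bar followed the tool: both are at 105°. Before finishing, I'll get the long-side direction independently from the board's edges.

```bash
python3 - <<'E'
from h import *
for n in ['top','scene','wrist']:
    p=cam(n); c=cloud(p)
    m=(abs(c[...,2]-.073)<.006)&(p['z_map']>0)&(c[...,1]>-.28)&(c[...,1]<.2)&(c[...,0]>.25)&(c[...,0]<.62)
    m=cv2.morphologyEx(m.astype(np.uint8),cv2.MORPH_OPEN,np.ones((5,5)))>0
    q=c[m][:,:2]
    if n!='wrist': print(n,len(q),cv2.minAreaRect((q*1000).astype(np.float32)))
    # far edge: rotate by ~97.3deg, bin along long axis, take max of perp coord
    a=np.radians(97.3); L=np.array([np.cos(a),np.sin(a)]); P=np.array([np.sin(a),-np.cos(a)])
    l=q@L; w=q@P; B=np.round(l/.008).astype(int)
    for nm,f in [('far',max),('near',min)]:
        X=[];Y=[]
        for b in np.unique(B):
            s=w[B==b]
            if len(s)>15: X.append(b*.008);Y.append(np.percentile(s,98 if nm=='far' else 2))
        X=np.array(X);Y=np.array(Y);k=np.ones(len(X),bool)
        for _ in range(6):
            if k.sum()<5: break
            f1=np.polyfit(X[k],Y[k],1);r=Y-np.polyval(f1,X);k=abs(r-np.median(r[k]))<.003
        print(n,nm,k.sum(),'angle',97.3-np.degrees(np.arctan(f1[0])),'span',X[k].min(),X[k].max(),'off',f1[1])
E
```

```text
top 19425 ((473.7815246582031, -44.59027099609375), (200.45022583007812, 399.13232421875), 7.267338275909424)
top far 46 angle 97.19922132080511 span -0.272 0.088 off 0.5605588232262716
top near 41 angle 97.20830256041103 span -0.304 0.088 off 0.36885999994380664
scene 11726 ((476.2484436035156, -46.35211181640625), (200.81898498535156, 399.33990478515625), 7.44914436340332)
scene far 50 angle 97.27418658627911 span -0.304 0.088 off 0.5640981238887374
scene near 26 angle 97.43931692584025 span -0.272 0.088 off 0.3732627202032027
wrist far 3 angle 80.26589305981236 span -0.216 -0.2 off 0.6242284562774888
wrist near 3 angle 77.5324237039668 span -0.256 -0.24 off 0.4995158967344683
```

The board edges from both cameras give 97.2–97.4°, so the target is 97.3° and 7.9° remain.

move_arm(deltas=[1,0,0,0,0,0,3,1,0,0,0,0,0,3,1,0,0,0,0,0,1.9,1,0,0,0,0,0,0,1,0,0,0,0,0,0])

```text
clock: 9.75
tcp_pos: [0.5646, -0.2019, 0.1126]
orientation: [0.001, 0.661, 0.751, -0.0]
wrist_force: [-0.3, -5.3, 4.0]
finger_gap: 0.0132
```

```bash
python3 look.py 7 wrist
```

```text
9.75 [ 0.56456627 -0.20190544  0.1126128 ] yaw x 97.27021408982174 tilt z [ 8.e-04 -9.e-04 -1.e+00] [-0.477  0.426 -0.115  1.029 -0.     0.967] 0.013223173710635673 [-0.3 -5.3  4. ]
wrist 0.72 [251.7, 261.6] 4411 rect [ 566.5 -202. ] [13.9 56. ] 7.2 mean [ 0.5661 -0.1992] ang 97.1 z 0.1259
```

The bar is at 97.2°. I'll release it and retreat straight up.

move_arm(deltas=[0.3,0,0,0,0,0,0,-0.2,0,0,0,0,0,0,-0.2,0,0,0,0,0,0,-0.2,0,0,-0.01,0,0,0,-0.2,0,0,-0.03,0,0,0,-0.2,0,0,-0.04,0,0,0,-0.2,0,0,-0.04,0,0,0,-0.2,-0.04,0,-0.02,0,0,0,-0.2,0,0,0,0,0,0,-0.2,0,0,0,0,0,0])

```text
clock: 11.1
tcp_pos: [0.569, -0.2409, 0.2521]
orientation: [-0.0, 0.661, 0.75, 0.0]
wrist_force: [-0.6, -0.1, 0.7]
finger_gap: 0.0512
```

```bash
python3 look.py 8 wrist scene top
```

```text
11.1 [ 0.56896204 -0.24087482  0.25208902] yaw x 97.23393212779483 tilt z [-5.e-04  7.e-04 -1.e+00] [-0.531  0.398  0.191  1.365  0.     0.914] 0.05118209718984342 [-0.6 -0.1  0.7]
wrist 0.8 [251.9, 137.8] 1251 rect [ 566.8 -202.3] [13.4 54.4] 6.9 mean [ 0.5665 -0.2012] ang 96.6 z 0.1259
scene 0.62 [296.3, 150.0] 237 rect [524.4 125.5] [15.8 55.5] 5.9 mean [0.5263 0.1252] ang 96.7 z 0.1242
scene 0.62 [115.5, 190.9] 257 rect [ 566.1 -198.8] [14.4 53.2] 7.4 mean [ 0.5677 -0.1985] ang 97.2 z 0.1244
top 0.85 [391.0, 186.8] 305 rect [ 564.4 -200.2] [14.5 57.4] 7.4 mean [ 0.5638 -0.1987] ang 97.4 z 0.1247
top 0.71 [194.1, 236.3] 328 rect [522.5 126.8] [14.3 54.8] 6.9 mean [0.5221 0.1265] ang 97.0 z 0.1246
```

View pics/wrist8.png

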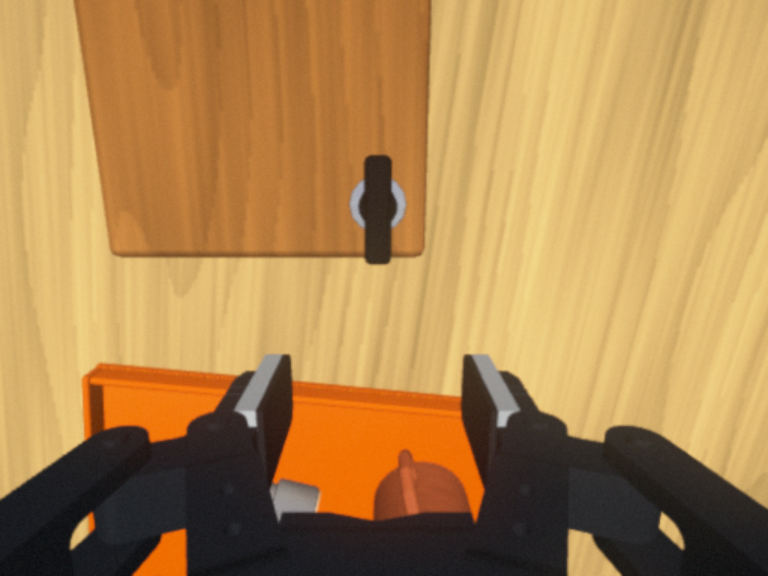

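View pics/scene8.png

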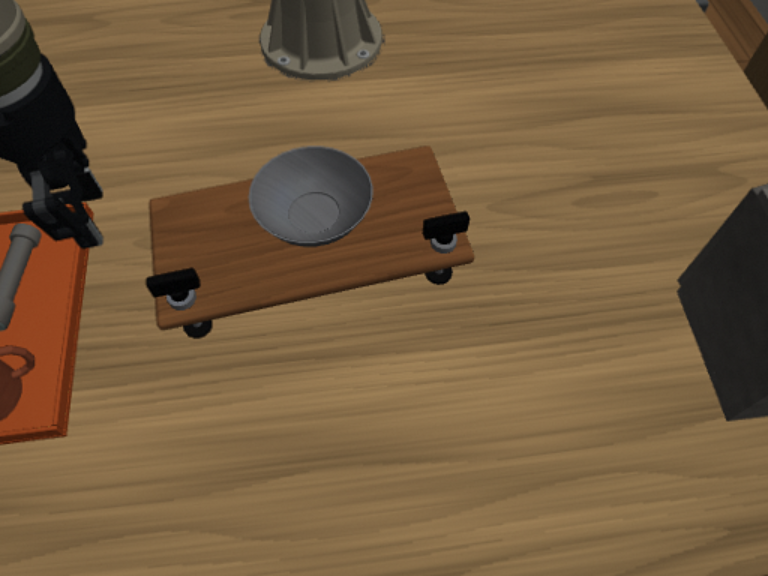

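Both bars now lie parallel to the board's edge: the turned bar at (173,282) and the other at (446,224) in the scene view. The turned bar measures 97.2–97.4° in the scene and top views. The gripper is clear, so I'll hand in.

```bash
python3 -c "
from h import *
print(order.hand_in())"
```

```text
the job is handed in; nothing more can be done
None
```

I turned the hanging foot's knob, the one on the robot's right at about (0.565, -0.201), clockwise by 67.9°. I then let go, backed the gripper clear and handed the job in at about 11.3 s.

- **Grip:** My first grip was too low and closed at 18.9 mm, probably on the round boss under the bar. I opened, rose 7 mm and gripped the bar itself at 13.2 mm before turning.
- **Turned bar:** After release it reads 97.2–97.4° in the scene and top cameras. The board's long side measures 97.2–97.4°. The wrist camera read 96.6°, about 0.7° different, which is roughly 0.1 mm of foot travel.
- **Other foot:** I did not touch it. Its bar still reads about 97°.
- **Not checked:** I judged that the pad touches the bench from the bar's angle. I did not measure the gap under the pad.

The stand stayed where it was to within the cameras' accuracy, and the bowl looked unmoved in the scene view. Wrist forces read at the end of each move stayed under about 7 N.

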